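# Load a watch into the leak tester

## Task

Load the gold-coloured watch for its leak test: slide the tester's red thumb latch sideways so that the cover springs fully open, set the watch down gently, face up and centred, on the black rubber rest under the cover, then press the cover shut until the latch has caught and let go. Leave the other watches and the things on the bench where they are.

Things in the scene. Friction and masses are not known exactly. Their poses are not given: they have to be found in the camera images.
- tester: The leak tester, a blue box fixed to the bench: 190 mm (x) by 180 mm (y), deck 40 mm above the bench; origin on the bench under the centre of its rest. x points from the latch to the hinge (yaw varies by run), y along the hinge line and the latch's slide, z up. From the origin: hinge 50 mm along +x, 40 mm up; latch nub 86 mm along -x, 56 mm up when home.
- rest (a point): Centre of the top face of the tester's black rubber rest, a disc 26 mm across, 14 mm high on the deck, under the cover: 54 mm above the bench. Axes as the tester's. With the cover open nothing stands beside the rest in y; the open cover stands 50 mm beyond it in +x, so turn a gripper's wide side along y.
- latch_thumb (a point): Centre of the latch's red thumb nub: a ridged block 16 mm (x) by 10 mm (y), 20 mm high; this point is half-way up, 16 mm above the deck. Below it a low steel slide, 26 mm along y, its top 6 mm above the deck. Axes as the tester's. Only flat strips up to 6 mm high lie within 45 mm of it along y; the steel hook, 21 mm high, begins 5 mm beyond its +x face.
- latch (a joint): Travel of the latch in m: 0 home, 0.016 at most, growing as the nub slides along the tester's +y (left as seen from the robot). A spring drives it home: 1.2 N at home, 4.4 N at full travel. The cover is free past about 0.009. The hook is ramped: the closing cover pushes it aside and it snaps home over the catch by itself.
- cover (a joint): Angle of the cover in rad: 0 shut, 1.6 fully open, just past upright. A spring opens it by itself and holds it open: holding it takes about 3 N at the free edge when shut, 1 N when open; pressing it past the latch from its top takes about 10 N.
- cover_hinge (a point): Middle of the hinge line, at deck height. Axes turn with the cover: when shut as the tester's. The cover is a white cap, open below, with a clear window: 100 mm from the hinge to its free edge (-x), 110 mm wide (y), outer top 36 mm out (z), walls 3 mm. A steel catch sticks out 15 mm from the free edge. Open, its top faces away from the rest; nothing stands close behind it.
- cover_edge (a point): A place to push on to shut the cover: on its outer top face, mid-width, 80 mm from the hinge (20 mm from the free edge), 36 mm out. Axes as cover_hinge. Shut, it lies 76 mm above the bench and faces up; fully open, it is 120 mm above the bench and faces away from the rest.
- gold_watch_center (a point): Centre, half-way up, of the gold-coloured watch head with white dial (no strap), 13 mm thick. Round case 40 mm across with a lug block 46 mm (x) by 26 mm (y), 9 mm high: grip its two flat ends, 46 mm apart along x. Small crown on +y. z points up out of the dial. About 80 g. It starts face up on one of the pad's rests, its x roughly across the row.
- gold_watch: The same watch head: origin at the centre of its underside, axes as above.
- pad: Green pad fixed to the bench, 290 mm (x) by 100 mm (y), 6 mm thick, with three black rubber rests (26 mm across, 14 mm high) in a row along x, 90 mm apart, the middle one at its centre; a watch on a rest has its underside 20 mm above the bench. Origin under its centre.
- black_watch_center (a point): Centre of a steel watch head with a black dial, same shape as the gold one, on another rest of the pad. Leave it there.
- blue_watch_center (a point): Centre of a dark steel watch head with a blue dial, same shape as the gold one, on another rest of the pad. Leave it there.
- blower: Orange rubber dust blower standing at the far side, 66 mm across, 110 mm high; origin under its centre. Leave it.
- driver: Red-handled screwdriver lying on the bench between pad and tester, about 150 mm long, under 30 mm high; origin under its middle. Leave it.
- loupe: Black eye loupe, 40 mm across, 36 mm high, at the far side; origin under its centre. Leave it.
- dish: Glass dish, 80 mm across, 20 mm high, at the far side; origin under its centre. Leave it.
- oil_jar: Amber jar, 44 mm across, 50 mm high, at the far side; origin under its centre. Leave it.

How it is judged:
By the outcome, as a careful person would: the job done as asked, in the order asked, and still so for the second after the job is handed in, with the robot touching nothing.
It also fails if it takes over 72 s, if anything falls off the work surface, if the arm or the gripper's body presses on something with over 40 N, if the wrist force passes 120 N, or if a joint passes its speed limit or range.

## Robot

A 7-joint arm with a two-finger parallel gripper is mounted at the origin on the work surface. World frame = base frame: x ahead of the robot, y to its left, z up, the work surface at z = 0. Lengths are in m, angles in rad, forces in N, time in s.
With the tool pointing down it reaches from about 0.35 to 0.9 m from the base axis. Payload 8.1 kg.
Tool frame: the origin (TCP) lies between the finger pads; the fingertips stand 17 mm ahead of it and the grasp point (between the pads) lies 2 mm behind it; z points along the fingers, y is the line along which they close (so a half turn about z gives the same grasp; the last joint's range is limited). The gripper opens to 92 mm and grips with 3 to 60 N. Pads are 19 mm wide; open, the fingers measure 130 mm over their backs; the gripper's body (75 mm by 190 mm) begins 47 mm behind the grasp point.
Start: joints at [1.173, 0.434, 0.025, 1.573, -0.012, 1.134, -0.075], TCP at [0.182, -0.598, 0.244] pointing down, gripper open.
Joint ranges: [-2.62, 2.62], [-0.44, 2.09], [-1.27, 1.32], [0.08, 2.57], [-1.32, 4.46], [0.12, 2], [-2.74, 2.74]. Speed limits (rad/s): [2.22, 2.22, 3.01, 3.01, 3.14, 3.14, 3.14].

## Interface

Orientations are given as a rotation vector (axis times angle).
In Python, from cell import observe, get_image, calibration, sign_off, look_for, regions_of, landmark_of gives the robot as it stands.
- The arm moves only by the tool jog_arm, never from a script. Its argument "plan" is a list of rows, each an object with "offset": the shift along the tool's x, y, z normalised to -1 to 1, where 1 is 0.15 m, a list of three; "twist": the turn, a rotation vector about the tool's x, y, z normalised to -1 to 1, where 1 is 2 pi rad, a list of three; "fingers": the gripper command: -1 is shut, 1 is fully open, values between are in proportion. In form: [{"offset": [x, y, z], "twist": [ax, ay, az], "fingers": fingers}, ...]. A call has 1 to 20 rows; each row is the pose to reach, as a shift and turn from the pose commanded when the call began, along the tool's axes at that moment, turning the shorter way round; what a row does not reach only later rows make up. A row lasts 1/8 s, in which the tool goes at most 62.5 mm and 10.7 degrees, less where a joint would pass 70% of its speed; a pose out of reach is approached as far as the arm can. A call with a number of a shift or a turn outside -1 to 1 is refused whole. A call with a gripper value outside its range is refused whole. The fingers move at their own pace and stop on an object; "newtons" is the grip in N (left out, the last holds). Time passes only in rows, so rows that repeat a pose let the fingers close. It gives the time, the measured TCP pose, the force, the opening and the grip force at its end, in the units of the state.
- observe(): the state, without advancing time (a new reading comes with each control period).
- get_image(name): name is "scene" or "top" or "wrist"; returns the picture (384x512x3 uint8, red, green, blue); there is no depth.
- calibration(name): a dict with "fov_y" (degrees; the focal length in pixels is half the picture's height over the tangent of half this angle, whatever the lens; pixels are square), "cx", "cy" (the principal point, pixels), "k1" (the pictures are not rectified: a ray, as slopes to the right and down, at radius r is drawn at 1 + k1 r^2 times it, then the intrinsics apply), "position" and "attitude" of the camera in the world. Camera axes: x right, y down, z forward; pixel columns grow to the right and rows downward; lengths in m; the calibration is good to about 2 mm. A picture is of the moment at which its call begins: read the wrist's pose just before it. calibration takes no time and is no camera call; for the wrist camera it gives the pose at the moment of the call.
- sign_off(): hands the job in; it is judged then, once.
Trained networks look in the newest picture that a camera, given by its name, has taken for a name from the list of things; names that differ only in an ending like _2 or _b are one class to them, and where a whole thing is asked for, a point or a joint stands for the part that bears it (a point fixed in the world has none). Each returns a list of dicts, best first, with "conf" (0 to 1); they miss things now and then, are a little off and sometimes report something else, mostly with a low value. They report only what shows in the picture. A call takes as long as a camera call.
- look_for(thing, camera): "box" ([left, top, width, height] as shares, 0 to 1, of the picture: columns of its width, rows of its height, round what is visible of it).
- regions_of(thing, camera): "region" (384x512 bool, what is visible of it) and "box" ([left, top, width, height] as shares, 0 to 1, of the picture: columns of its width, rows of its height, round what is visible of it).
- landmark_of(thing, camera): "at" ([row, column] as shares, 0 to 1, of the picture: columns of its width, rows of its height: a listed point, or the origin of a listed thing).
The state is a dict: "clock": time; "joints": joint angles; "dq": joint speeds; "joint_efforts": joint torques, N m; "position": TCP position; "ee_rot": TCP orientation; "force": force on the tool from outside, world axes, zero at the start; "ft_torque": the same for the moment, N m; "width": opening from 0.0 (shut) to 1.0 (fully open); "gripper_force": force on a finger pad.
Only numpy, scipy, OpenCV 4.12 (cv2) and the standard library are available. Lean on these libraries where they do the work, as an engineer would, in place of code of your own. Each camera call takes 0.05 s, during which the arm holds its last target. There are 200 camera calls.

## Working session

There is one attempt and no reset: what is moved stays moved. The work goes in short steps, Python scripts to look and compute and a tool call to move; the robot and the scene stay as the last step left them, time stands still between calls to the robot, and variables do not carry over. Pictures are saved under pics/ and viewed, at most 10 in all, crops included, and the job is handed in when it is done.

Besides the shell and the picture viewer there is one more tool, called after "Request:" by a JSON object that holds its "api" and its "payload", one argument or row to a line. jog_arm: Moves the arm, as the interface text tells. Scaled input: -1 to 1 covers 0.15 m each way for a shift and 2 pi rad each way for a turn. Its arguments: {"type":"object","properties":{"plan":{"type":"array","items":{"type":"object","properties":{"offset":{"type":"array","items":{"type":"number","minimum":-1,"maximum":1}},"twist":{"type":"array","items":{"type":"number","minimum":-1,"maximum":1}},"fingers":{"type":"number"}}}},"newtons":{"type":"number"}},"required":["plan"]}

```bash
mkdir -p pics; cat > h.py <<'E'
import numpy as np, cv2
from scipy.spatial.transform import Rotation as R
from cell import *
def ray(cal,at):
    f=192/np.tan(np.radians(cal['fov_y'])/2)
    u=at[1]*512;v=at[0]*384
    K=np.array([[f,0,cal['cx']],[0,f,cal['cy']],[0,0,1.]])
    p=cv2.undistortPoints(np.array([[[u,v]]],float),K,np.array([cal['k1'],0,0,0.]))[0,0]
    a=np.array(cal['attitude'],float)
    Rm=R.from_rotvec(a).as_matrix() if a.shape==(3,) else (a if a.shape==(3,3) else R.from_quat(a).as_matrix())
    return np.array(cal['position']),Rm@np.array([p[0],p[1],1])
def onz(cal,at,z):
    o,d=ray(cal,at); return o+d*(z-o[2])/d[2]
def snap(cam,name):
    im=get_image(cam); cv2.imwrite(f'pics/{name}.png',im[:,:,::-1]); return im
E
python3 - <<'E'
from h import *
s=observe(); print(s)
Z=dict(rest=.054,latch_thumb=.056,cover_edge=.076,cover_hinge=.04,gold_watch_center=.0265,black_watch_center=.0265,blue_watch_center=.0265,tester=0,pad=0)
for c in ['top','scene']:
    snap(c,c+'0'); cal=calibration(c); print(c,cal)
    for k,z in Z.items():
        for d in landmark_of(k,c)[:2]: print(k,round(d['conf'],2),onz(cal,d['at'],z).round(4),(np.array(d['at'])*[384,512]).round())
a=cv2.imread('pics/top0.png');b=cv2.imread('pics/scene0.png')
E
```

```text
{'clock': 0.0, 'joints': array([ 1.17339646,  0.43520695,  0.02496242,  1.57410304, -0.01156963,
        1.13398686, -0.07514542]), 'dq': array([ 1.47999355e-03,  4.82843489e-04, -1.63001601e-04,  3.18383319e-05,
       -1.06227812e-03,  5.47719445e-04, -7.25135623e-04]), 'joint_efforts': array([ 3.71681199e-04, -6.67859101e+01,  9.85175259e-01, -3.14462364e+01,
       -6.04624534e-02,  4.29386110e-02,  1.71250563e-04]), 'position': array([ 0.18139585, -0.59759114,  0.2429525 ]), 'ee_rot': array([-3.10605364e+00, -4.61029551e-01,  6.13043356e-04]), 'force': array([ 0.44281527, -0.1937639 , -0.46938529]), 'ft_torque': array([ 0.0437449 ,  0.00825339, -0.00568895]), 'gripper_force': 0.0, 'width': 0.9998331091490206}
top {'fov_y': 54.328319271553895, 'cx': 262.937763630445, 'cy': 188.34310453945056, 'k1': -0.005960129941509846, 'position': array([ 0.51546647, -0.0614888 ,  0.90177166]), 'attitude': array([-2.20224338,  2.15078458, -0.12233776])}
latch_thumb 0.79 [0.4314 0.181  0.056 ] [261. 148.]
cover_edge 0.73 [0.4901 0.1898 0.076 ] [235. 142.]
cover_edge 0.55 [ 0.6142 -0.271   0.076 
[... 617 characters left out ...]
  0.73954075])}
rest 0.97 [0.5219 0.1994 0.054 ] [257. 351.]
rest 0.32 [ 0.7564 -0.0643  0.054 ] [218. 196.]
latch_thumb 0.68 [ 0.554  -0.2377  0.056 ] [129. 233.]
latch_thumb 0.52 [0.4384 0.1766 0.056 ] [229. 373.]
cover_edge 0.63 [0.4965 0.1944 0.076 ] [245. 361.]
cover_hinge 0.86 [0.5603 0.1956 0.04  ] [267. 335.]
gold_watch_center 0.49 [ 0.6262 -0.2888  0.0265] [135. 200.]
black_watch_center 0.72 [ 0.4585 -0.2597  0.0265] [116. 259.]
blue_watch_center 0.76 [ 0.5261 -0.2849  0.0265] [120. 233.]
blue_watch_center 0.57 [ 0.6186 -0.2843  0.0265] [135. 203.]
tester 0.7 [0.5229 0.1994 0.    ] [266. 346.]
pad 0.86 [ 0.5363 -0.282   0.    ] [128. 231.]
pad 0.63 [0.415  0.1657 0.    ] [231. 371.]
```

View pics/top0.png

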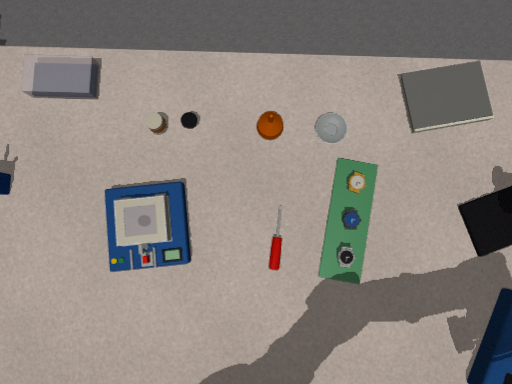

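View pics/scene0.png

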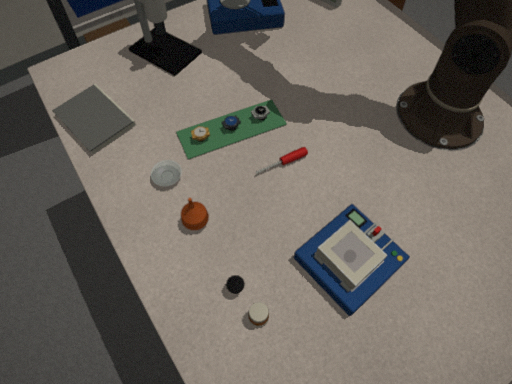

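Top view: gold watch at the far end of the pad (356,182), tester at (147,225) with red latch at (145,259), and the screwdriver lying between. Next I'll get the tester yaw.

```bash
cat >> h.py <<'E'
def rect(cal,reg,z):
    ys,xs=np.nonzero(reg)
    c=cv2.findContours(reg.astype(np.uint8),0,1)[0]; c=max(c,key=cv2.contourArea)[:,0,:]
    w=np.array([onz(cal,[(p[1]+.5)/384,(p[0]+.5)/512],z)[:2] for p in c],np.float32)
    return cv2.minAreaRect(w*1000)
def togo(goal,yaw,s=None):
    """goal xyz; yaw of tool x axis (tool down) -> offsets/twist in normalised tool units"""
    s=s or observe(); Rm=R.from_rotvec(s['ee_rot'])
    G=R.from_rotvec([0,0,yaw])*R.from_rotvec([np.pi,0,0])
    print('p',s['position'].round(4),'off',(Rm.inv().apply(np.array(goal)-s['position'])/.15).round(3),'tw',((Rm.inv()*G).as_rotvec()/2/np.pi).round(4),'t',s['clock'])
E
python3 - <<'E'
from h import *
get_image('top');cal=calibration('top')
for k,z in [('tester',.04),('pad',.006),('cover_hinge',.076)]:
    for r in regions_of(k,'top')[:1]: print(k,r['conf'],rect(cal,r['region'],z))
print(onz(cal,[270/384,110/512],.04),onz(cal,[263/384,189/512],.04),onz(cal,[182/384,183/512],.04),onz(cal,[190/384,106/512],.04), onz(cal,[182/384,356.5/512],.0265))
get_image('scene');cal=calibration('scene')
for k,z in [('tester',.04),('gold_watch',.0265)]:
    for r in regions_of(k,'scene')[:1]: print(k,r['conf'],rect(cal,r['region'],z))
E
```

```text
tester 0.94 ((507.95196533203125, 189.61912536621094), (189.444091796875, 182.8922576904297), 7.013476371765137)
pad 0.57 ((533.3271484375, -276.724853515625), (102.9193115234375, 290.5950012207031), 81.16357421875)
cover_hinge 0.64 ((520.51025390625, 191.154541015625), (100.33556365966797, 119.89193725585938), 7.778038501739502)
[0.40795214 0.26885312 0.04      ] [0.42746407 0.09171267 0.04      ] [0.61162499 0.11334445 0.04      ] [0.58875967 0.28937566 0.04      ] [ 0.62319089 -0.29277772  0.0265    ]
tester 0.94 ((512.3136596679688, 195.260009765625), (205.7677001953125, 183.4037628173828), 7.1082329750061035)
gold_watch 0.73 ((449.06512451171875, -264.9135437011719), (39.62612533569336, 44.16893768310547), 57.15067672729492)
```

```bash
python3 - <<'E'
from h import *
togo([.40,-.40,.28],.123); togo([.42,-.1,.26],.123)
togo([.41,.14,.22],.123)
E
```

```text
p [ 0.1816 -0.5981  0.2437] off [ 1.777 -0.84  -0.242] tw [-0.      0.      0.0273] t 1.35
p [ 0.1816 -0.5981  0.2437] off [ 2.486 -2.715 -0.109] tw [-0.      0.      0.0273] t 1.35
p [ 0.1816 -0.5981  0.2437] off [ 2.887 -4.266  0.158] tw [-0.      0.      0.0273] t 1.35
```

Request:
{"api": "jog_arm", "payload": {
  "plan": [
    {"offset":[0.3,-0.3,-0.1],"twist":[0,0,0],"fingers":-1},
    {"offset":[0.55,-0.55,-0.2],"twist":[0,0,0],"fingers":-1},
    {"offset":[0.8,-0.8,-0.2],"twist":[0,0,0],"fingers":-1},
    {"offset":[1,-1,-0.2],"twist":[0,0,0],"fingers":-1}
  ]
}}

```text
clock: 1.85
position: [0.2826, -0.409, 0.2742]
ee_rot: [3.107, 0.463, 0.001]
force: [0.1, -0.5, -0.3]
width: 0.613
gripper_force: 0.0
```

Request:
{"api": "jog_arm", "payload": {
  "plan": [
    {"offset":[0.3,-0.3,0],"twist":[0,0,0],"fingers":-1},
    {"offset":[0.55,-0.55,0],"twist":[0,0,0],"fingers":-1},
    {"offset":[0.8,-0.8,0],"twist":[0,0,0],"fingers":-1},
    {"offset":[1,-1,0],"twist":[0,0,0],"fingers":-1}
  ]
}}

```text
clock: 2.35
position: [0.3823, -0.2218, 0.2741]
ee_rot: [3.107, 0.463, 0.001]
force: [0.6, -0.1, 0.6]
width: 0.177
gripper_force: 0.0
```

Request:
{"api": "jog_arm", "payload": {
  "plan": [
    {"offset":[0.3,-0.3,0],"twist":[0,0,0.01],"fingers":-1},
    {"offset":[0.45,-0.55,0],"twist":[0,0,0.02],"fingers":-1},
    {"offset":[0.6,-0.8,0],"twist":[0,0,0.027],"fingers":-1},
    {"offset":[0.7,-1,0],"twist":[0,0,0.027],"fingers":-1}
  ]
}}

```text
clock: 2.85
position: [0.4388, -0.0479, 0.2739]
ee_rot: [-3.135, -0.198, -0.001]
force: [0.8, -0.3, 0.3]
width: 0.007
gripper_force: 0.0
```

```bash
python3 - <<'E'
from h import *
togo([.41,.14,.22],.123)
E
```

```text
p [ 0.4388 -0.0479  0.2739] off [-0.034 -1.267  0.36 ] tw [-0.     -0.0001  0.0005] t 2.85
```

Request:
{"api": "jog_arm", "payload": {
  "plan": [
    {"offset":[0,-0.35,0],"twist":[0,0,0],"fingers":-1},
    {"offset":[0,-0.7,0],"twist":[0,0,0],"fingers":-1},
    {"offset":[0,-1,0],"twist":[0,0,0],"fingers":-1},
    {"offset":[0,-1,0],"twist":[0,0,0],"fingers":-1}
  ]
}}

```text
clock: 3.35
position: [0.4191, 0.1025, 0.2741]
ee_rot: [-3.134, -0.206, -0.001]
force: [0.2, -1.2, -0.3]
width: 0.011
gripper_force: 0.0
```

```bash
python3 - <<'E'
from h import *
cal=calibration('wrist'); snap('wrist','w1'); print(cal, observe()['position'])
for k,z in [('latch_thumb',.056),('cover_edge',.076),('cover_hinge',.04),('rest',.054),('tester',0)]:
    for d in landmark_of(k,'wrist')[:2]: print(k,round(d['conf'],2),onz(cal,d['at'],z).round(4),(np.array(d['at'])*[384,512]).round())
E
```

```text
{'fov_y': 65.43292096907469, 'cx': 258.77971054098714, 'cy': 189.4048535555031, 'k1': -0.03922550858243001, 'position': array([0.50262597, 0.11362753, 0.41537712]), 'attitude': array([ 2.17485693, -1.90549935, -0.30240876])} [0.41944332 0.10028559 0.27389486]
latch_thumb 0.61 [0.4329 0.1862 0.056 ] [145. 192.]
cover_edge 0.55 [0.4903 0.1958 0.076 ] [ 95. 183.]
cover_hinge 0.89 [0.5716 0.2043 0.04  ] [ 19. 188.]
rest 0.64 [0.5171 0.1908 0.054 ] [ 71. 193.]
tester 0.82 [0.5197 0.1956 0.    ] [ 71. 199.]
```

View pics/w1.png

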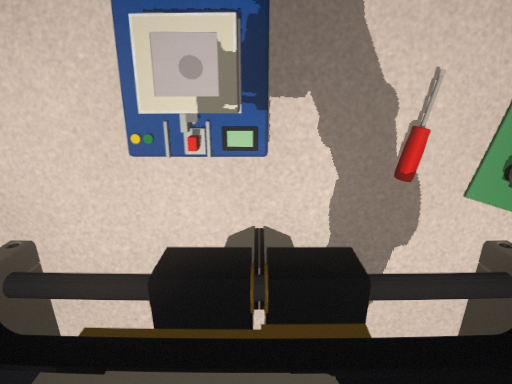

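```bash
python3 - <<'E'
from h import *
togo([.4344,.1512,.15],.123); togo([.4344,.1512,.070],.123)
E
```

```text
p [0.4199 0.0978 0.2737] off [ 0.139 -0.342  0.824] tw [ 0.0001  0.     -0.    ] t 3.65
p [0.4199 0.0978 0.2737] off [ 0.139 -0.342  1.358] tw [ 0.0001  0.     -0.    ] t 3.65
```

Request:
{"api": "jog_arm", "payload": {
  "plan": [
    {"offset":[0.14,-0.34,0.2],"twist":[0,0,0],"fingers":-1},
    {"offset":[0.14,-0.34,0.6],"twist":[0,0,0],"fingers":-1},
    {"offset":[0.14,-0.34,0.9],"twist":[0,0,0],"fingers":-1},
    {"offset":[0.14,-0.34,1.0],"twist":[0,0,0],"fingers":-1}
  ]
}}

```text
clock: 4.15
position: [0.433, 0.1508, 0.1216]
ee_rot: [3.134, 0.195, -0.006]
force: [0.1, 0.2, 0.4]
width: 0.006
gripper_force: 0.0
```

Request:
{"api": "jog_arm", "payload": {
  "plan": [
    {"offset":[0,0,0.15],"twist":[0,0,0],"fingers":-1},
    {"offset":[0,0,0.27],"twist":[0,0,0],"fingers":-1},
    {"offset":[0,0,0.35],"twist":[0,0,0],"fingers":-1},
    {"offset":[0,0,0.35],"twist":[0,0,0],"fingers":-1}
  ]
}}

```text
clock: 4.65
position: [0.4344, 0.152, 0.0713]
ee_rot: [3.135, 0.195, -0.0]
force: [0.6, -0.3, 0.5]
width: 0.007
gripper_force: 0.0
```

```bash
python3 - <<'E'
from h import *
cal=calibration('wrist'); im=get_image('wrist')
cv2.imwrite('pics/w2.png',im[:,:,::-1])
for k,z in [('latch_thumb',.056)]:
    for d in landmark_of(k,'wrist')[:2]: print(k,round(d['conf'],2),onz(cal,d['at'],z).round(4),(np.array(d['at'])*[384,512]).round())
togo([.4344,.1512,.070],.123); print(observe()['force'])
E
```

```text
latch_thumb 0.8 [0.435  0.1863 0.056 ] [236. 201.]
p [0.4347 0.1523 0.0719] off [-0.003  0.007  0.013] tw [-0.     -0.0002  0.0003] t 4.75
[0.8497702  0.36261848 0.89568213]
```

View pics/w2.png

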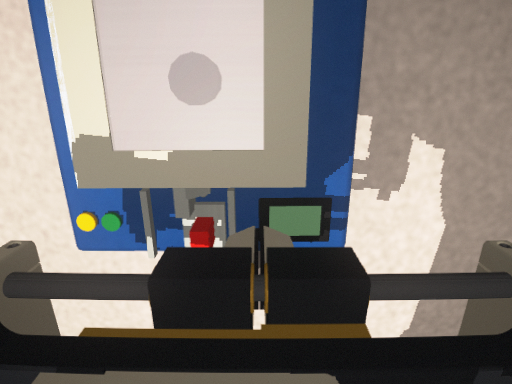

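Request:
{"api": "jog_arm", "payload": {
  "plan": [
    {"offset":[0,-0.03,0],"twist":[0,0,0],"fingers":-1},
    {"offset":[0,-0.06,0],"twist":[0,0,0],"fingers":-1},
    {"offset":[0,-0.09,0],"twist":[0,0,0],"fingers":-1},
    {"offset":[0,-0.09,0],"twist":[0,0,0],"fingers":-1}
  ]
}}

```text
clock: 5.25
position: [0.4326, 0.166, 0.0714]
ee_rot: [-3.135, -0.197, -0.001]
force: [0.1, 0.2, 1.0]
width: 0.005
gripper_force: 0.6
```

Request:
{"api": "jog_arm", "payload": {
  "plan": [
    {"offset":[0,-0.03,0],"twist":[0,0,0],"fingers":-1},
    {"offset":[0,-0.03,0],"twist":[0,0,0],"fingers":-1}
  ]
}}

```text
clock: 5.5
position: [0.4319, 0.1706, 0.0712]
ee_rot: [-3.135, -0.197, -0.0]
force: [0.5, -0.9, 0.1]
width: 0.003
gripper_force: 0.3
```

Request:
{"api": "jog_arm", "payload": {
  "plan": [
    {"offset":[0,-0.03,0],"twist":[0,0,0],"fingers":-1},
    {"offset":[0,-0.03,0],"twist":[0,0,0],"fingers":-1}
  ]
}}

```text
clock: 5.75
position: [0.4313, 0.1745, 0.0712]
ee_rot: [3.135, 0.197, -0.0]
force: [0.4, -3.0, 1.8]
width: 0.01
gripper_force: 1.5
```

```bash
python3 - <<'E'
from h import *
cal=calibration('wrist'); im=get_image('wrist')
for k,z in [('latch_thumb',.056)]:
    for d in landmark_of(k,'wrist')[:2]: print(k,round(d['conf'],2),onz(cal,d['at'],z).round(4),(np.array(d['at'])*[384,512]).round())
print(observe()['position'],observe()['force'])
E
```

```text
latch_thumb 0.82 [0.4332 0.1962 0.056 ] [237. 223.]
[0.43136797 0.17424656 0.07115574] [ 0.61339338 -2.26121461  0.89265192]
```

Request:
{"api": "jog_arm", "payload": {
  "plan": [
    {"offset":[0,-0.015,0],"twist":[0,0,0],"fingers":-1},
    {"offset":[0,-0.03,0],"twist":[0,0,0],"fingers":-1},
    {"offset":[0,-0.03,0],"twist":[0,0,0],"fingers":-1},
    {"offset":[0,-0.03,0],"twist":[0,0,0],"fingers":-1}
  ]
}}

```text
clock: 6.35
position: [0.4308, 0.1789, 0.0712]
ee_rot: [3.135, 0.196, -0.0]
force: [1.8, -3.3, 1.0]
width: -0.0
gripper_force: 1.8
```

```bash
python3 - <<'E'
from h import *
cal=calibration('wrist'); im=snap('wrist','w3')
for k,z in [('latch_thumb',.056),('rest',.054)]:
    for d in landmark_of(k,'wrist')[:2]: print(k,round(d['conf'],2),onz(cal,d['at'],z).round(4),(np.array(d['at'])*[384,512]).round())
print(observe()['position'],observe()['force'])
E
```

```text
latch_thumb 0.58 [0.4325 0.1998 0.056 ] [237. 224.]
rest 0.64 [0.5208 0.1952 0.054 ] [ 78. 249.]
[0.43077334 0.17890341 0.0711903 ] [ 1.2241757  -2.13071343  1.45210852]
```

View pics/w3.png

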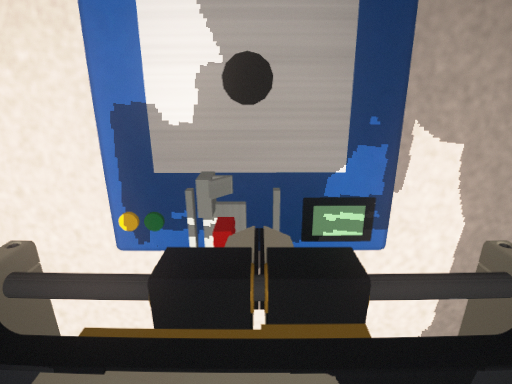

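Request:
{"api": "jog_arm", "payload": {
  "plan": [
    {"offset":[0,0.08,0],"twist":[0,0,0],"fingers":-1},
    {"offset":[0,0.16,0],"twist":[0,0,0],"fingers":-1},
    {"offset":[0,0.16,-0.3],"twist":[0,0,0],"fingers":-1},
    {"offset":[0,0.4,-0.7],"twist":[0,0,0],"fingers":-1},
    {"offset":[0,0.7,-1],"twist":[0,0,0],"fingers":0},
    {"offset":[0,1,-1],"twist":[0,0,0],"fingers":0.6}
  ]
}}

```text
clock: 7.25
position: [0.4512, 0.0296, 0.2245]
ee_rot: [-3.135, -0.198, -0.01]
force: [0.7, -0.3, 0.2]
width: 0.172
gripper_force: 0.0
```

```bash
python3 - <<'E'
from h import *
togo([.54,-.25,.26],-.15)
for c in ('top','scene'):
  snap(c,c+'1'); cal=calibration(c)
  for k in ['rest','latch_thumb','gold_watch_center']:
    for d in landmark_of(k,c)[:2]: print(k,round(d['conf'],2),onz(cal,d['at'],dict(rest=.054,latch_thumb=.056,gold_watch_center=.0265)[k]).round(4))
a=cv2.imread('pics/top1.png')[150:300,80:230];b=cv2.imread('pics/scene1.png')[180:330,270:420]
cv2.imwrite('pics/c1.png',cv2.resize(np.hstack([a,b]),(800,400)))
E
```

```text
p [0.4512 0.0296 0.2245] off [ 0.354  1.924 -0.235] tw [-0.0002 -0.001   0.044 ] t 7.25
rest 0.63 [0.5257 0.196  0.054 ]
gold_watch_center 0.74 [ 0.6234 -0.2899  0.0265]
rest 0.78 [0.5176 0.1942 0.054 ]
latch_thumb 0.65 [0.4414 0.1746 0.056 ]
gold_watch_center 0.51 [ 0.625  -0.2825  0.0265]
gold_watch_center 0.49 [ 0.6293 -0.2948  0.0265]
```

View pics/c1.png

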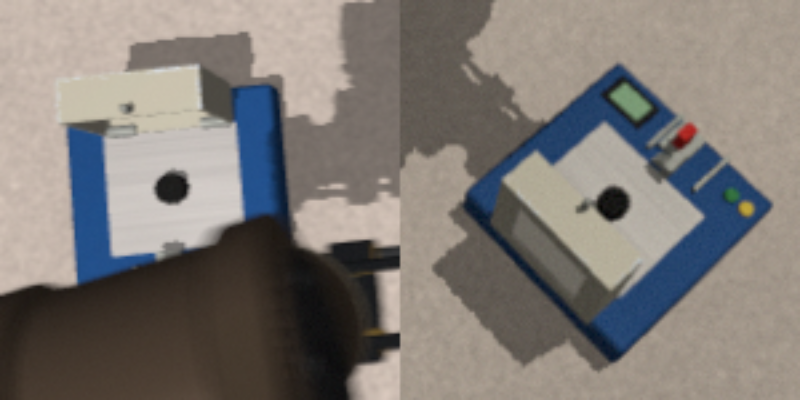

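The cover stands fully open and the rest is clear. On to the watch.

Request:
{"api": "jog_arm", "payload": {
  "plan": [
    {"offset":[0.1,0.35,-0.1],"twist":[0,0,0.01],"fingers":1},
    {"offset":[0.2,0.7,-0.2],"twist":[0,0,0.03],"fingers":1},
    {"offset":[0.35,1,-0.25],"twist":[0,0,0.044],"fingers":1}
  ]
}}

```text
clock: 8.02
position: [0.5211, -0.1128, 0.2593]
ee_rot: [3.132, -0.241, 0.001]
force: [1.3, 0.9, -0.4]
width: 0.851
gripper_force: 0.0
```

Request:
{"api": "jog_arm", "payload": {
  "plan": [
    {"offset":[0.1,0.35,0],"twist":[0,0,0],"fingers":1},
    {"offset":[0.2,0.7,0],"twist":[0,0,0],"fingers":1},
    {"offset":[0.25,0.9,0],"twist":[0,0,0],"fingers":1},
    {"offset":[0.25,0.9,0],"twist":[0,0,0],"fingers":1}
  ]
}}

```text
clock: 8.52
position: [0.5369, -0.2531, 0.2576]
ee_rot: [3.132, -0.242, -0.002]
force: [0.1, 1.2, 0.1]
width: 0.995
gripper_force: 0.0
```

```bash
python3 - <<'E'
from h import *
cal=calibration('wrist'); im=snap('wrist','w4'); print(observe()['position'],observe()['ee_rot'],cal['position'])
for k,z in [('gold_watch_center',.0265),('black_watch_center',.0265),('blue_watch_center',.0265),('pad',0)]:
    for d in landmark_of(k,'wrist')[:2]: print(k,round(d['conf'],2),onz(cal,d['at'],z).round(4),(np.array(d['at'])*[384,512]).round())
for r in regions_of('gold_watch','wrist')[:2]: print(r['conf'],rect(cal,r['region'],.0265))
E
```

```text
[ 0.53719487 -0.25083733  0.25789091] [-3.13169859e+00  2.37644615e-01  1.63917164e-03] [ 0.62047769 -0.26585288  0.39872097]
gold_watch_center 0.61 [ 0.6204 -0.2929  0.0265] [ 89. 281.]
black_watch_center 0.57 [ 0.4499 -0.2677  0.0265] [222. 279.]
blue_watch_center 0.86 [ 0.5352 -0.2819  0.0265] [160. 282.]
pad 0.85 [ 0.5318 -0.274   0.    ] [159. 275.]
pad 0.61 [ 0.4333 -0.2668  0.    ] [225. 279.]
0.84 ((621.7579956054688, -293.8393859863281), (41.60620880126953, 46.34328079223633), 81.3120346069336)
```

View pics/w4.png

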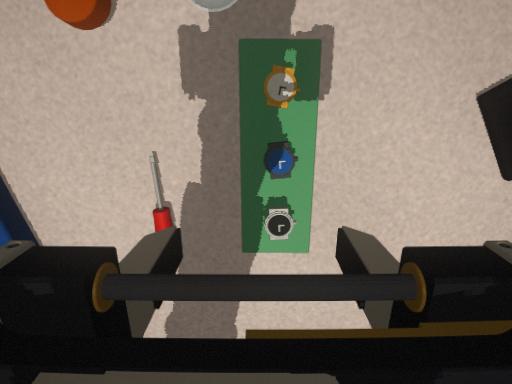

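```bash
python3 - <<'E'
from h import *
b=cv2.imread('pics/w4.png')[50:180,230:330]
cv2.imwrite('pics/c2.png',cv2.resize(b,None,fx=4.6,fy=4.6,interpolation=cv2.INTER_CUBIC))
E
```

```text
(no output)
```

View pics/c2.png

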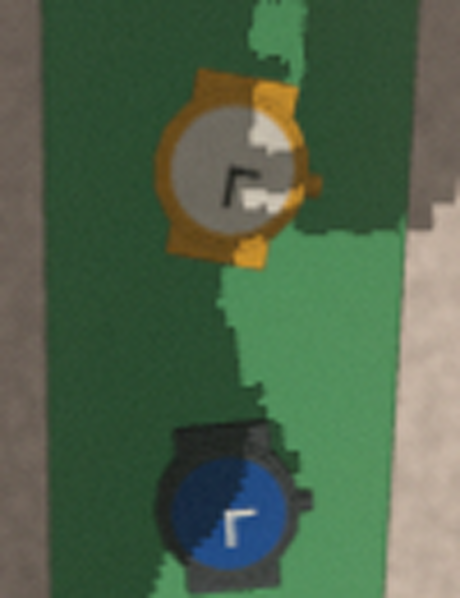

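```bash
python3 - <<'E'
from h import *
cal=calibration('wrist'); print(observe()['joints'].round(2))
a,b=[onz(cal,[v/384,u/512],.029) for u,v in ((283.9,67.0),(277.2,106.3))]
d=a-b; print(a,b,(a+b)/2,np.linalg.norm(d),np.arctan2(d[1],d[0]))
yaw=np.arctan2(d[1],d[0])+np.pi/2; c=(a+b)/2
togo([c[0],c[1],.20],yaw);togo([c[0],c[1],.20],yaw-np.pi)
E
```

```text
[ 0.56  0.39 -0.31  1.61  0.13  1.15 -1.49]
[ 0.64483143 -0.29456607  0.029     ] [ 0.60209385 -0.28109568  0.029     ] [ 0.62346264 -0.28783088  0.029     ] 0.04481018324951491 -0.3053320946864345
p [ 0.5374 -0.2495  0.2588] off [0.606 0.168 0.392] tw [-0.000e+00 -1.000e-04 -2.251e-01] t 8.825
p [ 0.5374 -0.2495  0.2588] off [0.606 0.168 0.392] tw [-1.000e-04  0.000e+00  2.749e-01] t 8.825
```

```bash
python3 - <<'E'
from h import *
cal=calibration('wrist'); im=get_image('wrist'); s=observe(); print(s['position'],cal['position'])
d=landmark_of('gold_watch_center','wrist')[0]; print(d['conf'],np.array(d['at'])*[384,512],onz(cal,d['at'],.0265))
hsv=cv2.cvtColor(im,cv2.COLOR_RGB2HSV)
m=(cv2.inRange(hsv,(10,140,60),(28,255,255))>0); m[:50]=0;m[130:]=0;m[:,:250]=0;m[:,310:]=0
m=cv2.morphologyEx(m.astype(np.uint8),cv2.MORPH_CLOSE,np.ones((15,15)))
# lug ends: rect fit after opening away crown
m2=cv2.morphologyEx(m,cv2.MORPH_OPEN,np.ones((7,7)))
r=rect(cal,m2>0,.029); print(r, m.sum(),m2.sum())
# principal axis in world
ys,xs=np.nonzero(m2); w=np.array([onz(cal,[(y+.5)/384,(x+.5)/512],.029)[:2] for y,x in zip(ys,xs)]);c=w.mean(0);u,S,V=np.linalg.svd(w-c); print(c,V[0],np.arctan(V[0,1]/V[0,0]),S)
E
```

```text
[ 0.53729057 -0.24984024  0.25887229] [ 0.62080176 -0.26188829  0.40000864]
0.64 [ 87.3984 281.1904] [ 0.62288628 -0.28876225  0.0265    ]
((639.7732543945312, -298.78924560546875), (25.254228591918945, 9.172317504882812), 78.03370666503906) 600 341
[ 0.62312364 -0.29327927] [-0.95692774  0.29032619] -0.29456768941191974 [0.33837489 0.13182966]
```

Request:
{"api": "jog_arm", "payload": {
  "plan": [
    {"offset":[0.1,0,0],"twist":[0,0,-0.028],"fingers":0.35},
    {"offset":[0.3,0.1,0.1],"twist":[0,0,-0.056],"fingers":0.35},
    {"offset":[0.6,0.17,0.2],"twist":[0,0,-0.084],"fingers":0.35},
    {"offset":[0.6,0.17,0.3],"twist":[0,0,-0.112],"fingers":0.35},
    {"offset":[0.6,0.17,0.4],"twist":[0,0,-0.14],"fingers":0.35},
    {"offset":[0.6,0.17,0.55],"twist":[0,0,-0.168],"fingers":0.35},
    {"offset":[0.6,0.17,0.7],"twist":[0,0,-0.196],"fingers":0.35},
    {"offset":[0.6,0.17,0.85],"twist":[0,0,-0.225],"fingers":0.35},
    {"offset":[0.6,0.17,1.0],"twist":[0,0,-0.225],"fingers":0.35},
    {"offset":[0.6,0.17,1.0],"twist":[0,0,-0.225],"fingers":0.35},
    {"offset":[0.6,0.17,1.0],"twist":[0,0,-0.225],"fingers":0.35}
  ]
}}

```text
clock: 10.3
position: [0.6227, -0.2898, 0.1097]
ee_rot: [2.536, 1.853, 0.001]
force: [0.4, 0.2, -0.7]
width: 0.673
gripper_force: 0.0
```

```bash
python3 - <<'E'
from h import *
togo([.623,-.2885,.027],1.27); print(observe()['joints'].round(2),observe()['width'])
cal=calibration('wrist'); im=snap('wrist','w5')
d=landmark_of('gold_watch_center','wrist'); print([(x['conf'],np.array(x['at'])*[384,512],onz(cal,x['at'],.0265)) for x in d[:2]])
E
```

```text
p [ 0.6227 -0.2898  0.1097] off [ 0.009 -0.001  0.552] tw [ 0.0002  0.     -0.0012] t 10.3
[ 0.7   0.73 -0.57  1.51  0.43  1.03 -0.28] 0.6732601355752161
[(0.85, array([205.7856, 258.6112]), array([ 0.62207702, -0.29190057,  0.0265    ]))]
```

View pics/w5.png

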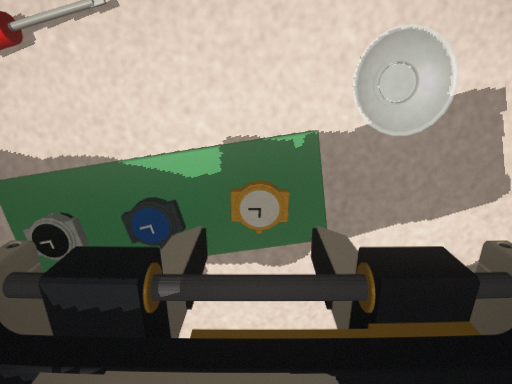

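Request:
{"api": "jog_arm", "payload": {
  "plan": [
    {"offset":[0,0,0.2],"twist":[0,0,0],"fingers":0.35},
    {"offset":[0,0,0.4],"twist":[0,0,0],"fingers":0.35},
    {"offset":[0,0,0.5],"twist":[0,0,0],"fingers":0.35},
    {"offset":[0,0,0.55],"twist":[0,0,0],"fingers":0.35},
    {"offset":[0,0,0.55],"twist":[0,0,0],"fingers":0.35},
    {"offset":[0,0,0.55],"twist":[0,0,0],"fingers":0.35}
  ]
}}

```text
clock: 11.15
position: [0.6229, -0.2902, 0.0274]
ee_rot: [2.535, 1.853, 0.001]
force: [-0.5, 0.3, 0.2]
width: 0.673
gripper_force: 0.0
```

Request:
{"api": "jog_arm", "payload": {
  "newtons": 12,
  "plan": [
    {"offset":[0,0,0],"twist":[0,0,0],"fingers":-0.3},
    {"offset":[0,0,0],"twist":[0,0,0],"fingers":-0.3},
    {"offset":[0,0,0],"twist":[0,0,0],"fingers":-0.3},
    {"offset":[0,0,0],"twist":[0,0,0],"fingers":-0.3}
  ]
}}

```text
clock: 11.65
position: [0.6224, -0.2901, 0.0267]
ee_rot: [2.536, 1.853, 0.0]
force: [-0.9, 0.3, 4.5]
width: 0.504
gripper_force: 12.0
```

Request:
{"api": "jog_arm", "payload": {
  "plan": [
    {"offset":[0,0,-0.05],"twist":[0,0,0],"fingers":-0.3},
    {"offset":[0,0,-0.3],"twist":[0,0,0],"fingers":-0.3},
    {"offset":[0,0,-0.6],"twist":[0,0,0],"fingers":-0.3},
    {"offset":[0,0,-0.9],"twist":[0,0,0],"fingers":-0.3},
    {"offset":[0,0,-1],"twist":[0,0,0],"fingers":-0.3}
  ]
}}

```text
clock: 12.28
position: [0.6234, -0.29, 0.1797]
ee_rot: [2.533, 1.852, 0.004]
force: [-1.2, 0.3, -1.4]
width: 0.499
gripper_force: 12.0
```

```bash
python3 - <<'E'
from h import *
togo([.50,.05,.2],.123); togo([.5215,.1955,.2],.123); print(observe()['width'])
import itertools
for c in ('top',):
  im=get_image(c); cal=calibration(c); g=im.max(2)<45
  n,l,st,ce=cv2.connectedComponentsWithStats(g.astype(np.uint8))
  for s,q in zip(st,ce):
    if 30<s[4]<300: print(s,q,onz(cal,[(q[1]+.5)/384,(q[0]+.5)/512],.054).round(4))
E
```

```text
p [ 0.6234 -0.29    0.1797] off [ 1.91  -1.471 -0.142] tw [ 0.0006 -0.0004  0.1813] t 12.275
p [ 0.6234 -0.29    0.1797] off [ 2.878 -1.629 -0.143] tw [ 0.0006 -0.0004  0.1813] t 12.275
0.4988765107395662
[182 112  15  16 187] [188.94652406 119.79679144] [0.754 0.102 0.054]
[383 149  23  36 110] [389.72727273 170.58181818] [ 0.647  -0.3635  0.054 ]
[139 215  11  11  90] [144.04444444 219.96666667] [0.5209 0.193  0.054 ]
[172 248  10  12  31] [178.93548387 252.61290323] [0.4502 0.1114 0.054 ]
[340 251  13  13 125] [346.136 256.584] [ 0.4496 -0.263   0.054 ]
```

Request:
{"api": "jog_arm", "payload": {
  "plan": [
    {"offset":[0.2,-0.15,-0.1],"twist":[0,0,0.02],"fingers":-0.3},
    {"offset":[0.4,-0.35,-0.14],"twist":[0,0,0.04],"fingers":-0.3},
    {"offset":[0.6,-0.55,-0.14],"twist":[0,0,0.06],"fingers":-0.3},
    {"offset":[0.8,-0.75,-0.14],"twist":[0,0,0.08],"fingers":-0.3},
    {"offset":[1,-0.95,-0.14],"twist":[0,0,0.1],"fingers":-0.3},
    {"offset":[1,-0.95,-0.14],"twist":[0,0,0.12],"fingers":-0.3},
    {"offset":[1,-0.95,-0.14],"twist":[0,0,0.14],"fingers":-0.3},
    {"offset":[1,-0.95,-0.14],"twist":[0,0,0.16],"fingers":-0.3},
    {"offset":[1,-0.95,-0.14],"twist":[0,0,0.181],"fingers":-0.3},
    {"offset":[1,-0.95,-0.14],"twist":[0,0,0.181],"fingers":-0.3}
  ]
}}

```text
clock: 13.58
position: [0.5311, -0.1038, 0.196]
ee_rot: [-3.135, -0.198, 0.003]
force: [-0.1, 0.8, -1.0]
width: 0.498
gripper_force: 12.0
```

```bash
python3 - <<'E'
from h import *
togo([.44,.185,.2],.123)
E
```

```text
p [ 0.5311 -0.1038  0.196 ] off [-0.361 -1.986 -0.025] tw [-0.      0.0003  0.0005] t 13.575
```

Request:
{"api": "jog_arm", "payload": {
  "plan": [
    {"offset":[-0.1,-0.25,0],"twist":[0,0,0],"fingers":-0.3},
    {"offset":[-0.2,-0.5,0],"twist":[0,0,0],"fingers":-0.3},
    {"offset":[-0.3,-0.75,0],"twist":[0,0,0],"fingers":-0.3},
    {"offset":[-0.36,-1,0],"twist":[0,0,0],"fingers":-0.3}
  ]
}}

```text
clock: 14.08
position: [0.4583, 0.039, 0.1966]
ee_rot: [3.135, 0.202, -0.002]
force: [0.9, 1.4, -1.3]
width: 0.5
gripper_force: 12.0
```

Request:
{"api": "jog_arm", "payload": {
  "plan": [
    {"offset":[0,-0.25,0],"twist":[0,0,0],"fingers":-0.3},
    {"offset":[0,-0.5,0],"twist":[0,0,0],"fingers":-0.3},
    {"offset":[0,-0.75,0],"twist":[0,0,0],"fingers":-0.3},
    {"offset":[0,-0.95,0],"twist":[0,0,0],"fingers":-0.3},
    {"offset":[0,-0.95,0],"twist":[0,0,0],"fingers":-0.3},
    {"offset":[0,-0.95,0],"twist":[0,0,0],"fingers":-0.3},
    {"offset":[0,-0.95,0],"twist":[0,0,0],"fingers":-0.3}
  ]
}}

```text
clock: 14.95
position: [0.442, 0.1784, 0.1969]
ee_rot: [3.135, 0.195, -0.001]
force: [-0.3, 0.7, -1.2]
width: 0.499
gripper_force: 12.0
```

```bash
python3 - <<'E'
from h import *
cal=calibration('wrist'); im=snap('wrist','w6'); s=observe(); print(s['position'],s['dq'].round(3).max(),s['width'])
g=im.max(2)<45
n,l,st,ce=cv2.connectedComponentsWithStats(g.astype(np.uint8))
for t,q in zip(st,ce):
    if 300<t[4]<6000: print(t,q,onz(cal,[(q[1]+.5)/384,(q[0]+.5)/512],.054).round(4))
for k,z in [('rest',.054),('latch_thumb',.056),('gold_watch_center',.2)]:
    for d in landmark_of(k,'wrist')[:2]: print(k,round(d['conf'],2),onz(cal,d['at'],z).round(4),(np.array(d['at'])*[384,512]).round())
E
```

```text
[0.44200228 0.17852896 0.19699423] 0.001 0.49641107296200176
[237  84  27  27 568] [250.25880282  97.0528169 ] [0.5205 0.1958 0.054 ]
[ 179  229  160   54 1120] [261.07142857 266.76071429] [0.3454 0.1634 0.054 ]
rest 0.85 [0.5194 0.1939 0.054 ] [ 99. 253.]
rest 0.29 [0.4323 0.1879 0.054 ] [190. 248.]
latch_thumb 0.75 [0.4334 0.1866 0.056 ] [190. 250.]
latch_thumb 0.63 [ 0.4971 -0.0589  0.056 ] [158. 504.]
gold_watch_center 0.73 [0.4412 0.178  0.2   ] [262. 260.]
gold_watch_center 0.72 [0.5236 0.1925 0.2   ] [ 97. 251.]
```

View pics/w6.png

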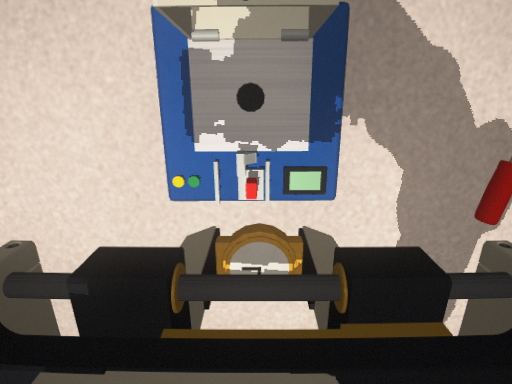

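```bash
python3 - <<'E'
from h import *
togo([.5208,.1955,.09],.123);togo([.5208,.1955,.061],.123)
E
```

```text
p [0.442  0.179  0.1972] off [ 0.535 -0.044  0.715] tw [0.     0.     0.0002] t 15.15
p [0.442  0.179  0.1972] off [ 0.535 -0.044  0.908] tw [0.     0.     0.0002] t 15.15
```

Request:
{"api": "jog_arm", "payload": {
  "plan": [
    {"offset":[0.2,-0.02,0],"twist":[0,0,0],"fingers":-0.3},
    {"offset":[0.4,-0.044,0.1],"twist":[0,0,0],"fingers":-0.3},
    {"offset":[0.535,-0.044,0.2],"twist":[0,0,0],"fingers":-0.3},
    {"offset":[0.535,-0.044,0.4],"twist":[0,0,0],"fingers":-0.3},
    {"offset":[0.535,-0.044,0.6],"twist":[0,0,0],"fingers":-0.3},
    {"offset":[0.535,-0.044,0.75],"twist":[0,0,0],"fingers":-0.3},
    {"offset":[0.535,-0.044,0.8],"twist":[0,0,0],"fingers":-0.3},
    {"offset":[0.535,-0.044,0.8],"twist":[0,0,0],"fingers":-0.3},
    {"offset":[0.535,-0.044,0.8],"twist":[0,0,0],"fingers":-0.3},
    {"offset":[0.535,-0.044,0.8],"twist":[0,0,0],"fingers":-0.3}
  ]
}}

```text
clock: 16.4
position: [0.5212, 0.1964, 0.0781]
ee_rot: [-3.135, -0.196, -0.002]
force: [0.2, 0.0, -1.2]
width: 0.495
gripper_force: 12.0
```

```bash
python3 - <<'E'
from h import *
togo([.5208,.1955,.061],.123); s=observe();print(s['force'],s['width'])
E
```

```text
p [0.5212 0.1964 0.0781] off [-0.003  0.006  0.114] tw [-0.     -0.0002  0.0003] t 16.4
[ 0.17398617  0.04959735 -1.17874781] 0.49470305457117614
```

Lower gently, with force checks.

Request:
{"api": "jog_arm", "payload": {
  "plan": [
    {"offset":[-0.003,0.004,0.04],"twist":[0,0,0],"fingers":-0.3},
    {"offset":[-0.003,0.004,0.07],"twist":[0,0,0],"fingers":-0.3},
    {"offset":[-0.003,0.004,0.09],"twist":[0,0,0],"fingers":-0.3},
    {"offset":[-0.003,0.004,0.1],"twist":[0,0,0],"fingers":-0.3},
    {"offset":[-0.003,0.004,0.1],"twist":[0,0,0],"fingers":-0.3},
    {"offset":[-0.003,0.004,0.1],"twist":[0,0,0],"fingers":-0.3}
  ]
}}

```text
clock: 17.15
position: [0.5203, 0.1957, 0.0623]
ee_rot: [-3.135, -0.196, -0.0]
force: [0.2, -0.2, -0.5]
width: 0.495
gripper_force: 12.0
```

Request:
{"api": "jog_arm", "payload": {
  "plan": [
    {"offset":[0,0,0.006],"twist":[0,0,0],"fingers":-0.3},
    {"offset":[0,0,0.012],"twist":[0,0,0],"fingers":-0.3},
    {"offset":[0,0,0.012],"twist":[0,0,0],"fingers":-0.3},
    {"offset":[0,0,0.012],"twist":[0,0,0],"fingers":-0.3}
  ]
}}

```text
clock: 17.65
position: [0.5203, 0.1956, 0.0606]
ee_rot: [3.135, 0.196, 0.0]
force: [-0.5, -0.5, 3.9]
width: 0.498
gripper_force: 12.0
```

Request:
{"api": "jog_arm", "payload": {
  "plan": [
    {"offset":[0,0,0],"twist":[0,0,0],"fingers":0.1},
    {"offset":[0,0,0],"twist":[0,0,0],"fingers":0.3},
    {"offset":[0,0,0],"twist":[0,0,0],"fingers":0.4},
    {"offset":[0,0,0],"twist":[0,0,0],"fingers":0.4}
  ]
}}

```text
clock: 18.15
position: [0.5203, 0.1956, 0.0604]
ee_rot: [3.135, 0.196, -0.0]
force: [0.6, -0.7, -0.7]
width: 0.699
gripper_force: 0.0
```

Request:
{"api": "jog_arm", "payload": {
  "plan": [
    {"offset":[0,0,-0.1],"twist":[0,0,0],"fingers":0.4},
    {"offset":[0,0,-0.3],"twist":[0,0,0],"fingers":0.4},
    {"offset":[0,0,-0.6],"twist":[0,0,0],"fingers":0.4},
    {"offset":[-0.3,0,-0.9],"twist":[0,0,0],"fingers":-1},
    {"offset":[-0.5,0,-0.95],"twist":[0,0,0],"fingers":-1},
    {"offset":[-0.5,0,-0.95],"twist":[0,0,0],"fingers":-1},
    {"offset":[-0.5,0,-0.95],"twist":[0,0,0],"fingers":-1},
    {"offset":[-0.5,0,-0.95],"twist":[0,0,0],"fingers":-1}
  ]
}}

```text
clock: 19.15
position: [0.4465, 0.1862, 0.2026]
ee_rot: [-3.135, -0.195, 0.001]
force: [-0.2, -0.2, 0.2]
width: 0.203
gripper_force: 0.0
```

```bash
python3 - <<'E'
from h import *
cal=calibration('wrist'); im=snap('wrist','w7'); s=observe(); print(s['position'],s['width'])
for k,z in [('gold_watch_center',.0605),('cover_edge',.12),('latch_thumb',.056)]:
    for d in landmark_of(k,'wrist')[:2]: print(k,round(d['conf'],2),onz(cal,d['at'],z).round(4),(np.array(d['at'])*[384,512]).round())
for r in regions_of('gold_watch','wrist')[:1]: print(r['conf'],rect(cal,r['region'],.0605))
togo([.65,.20,.22],.123)
E
```

```text
[0.44638808 0.18623295 0.20250729] 0.1592697428109567
gold_watch_center 0.96 [0.5194 0.1959 0.0605] [105. 259.]
latch_thumb 0.77 [0.4309 0.1857 0.056 ] [195. 258.]
latch_thumb 0.28 [ 0.4985 -0.0576  0.056 ] [161. 505.]
0.96 ((516.3468017578125, 195.2994384765625), (43.76526641845703, 46.36495590209961), 5.770435810089111)
p [0.446  0.1863 0.2026] off [ 1.361  0.079 -0.117] tw [-0.      0.0001  0.0003] t 19.4
```

View pics/w7.png

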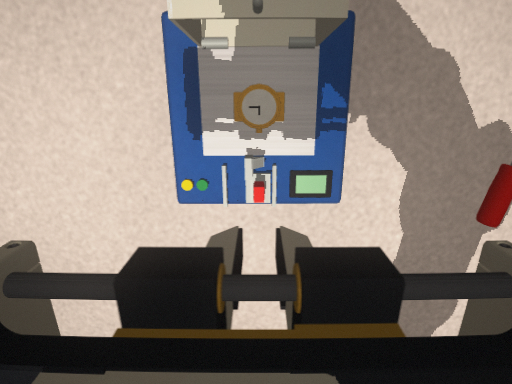

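Watch lies face up, centred at (259,105), i.e. within ~1 mm of the rest. Now I'll go over and behind the cover.

Request:
{"api": "jog_arm", "payload": {
  "plan": [
    {"offset":[0,0,-0.2],"twist":[0,0,0],"fingers":-1},
    {"offset":[0.3,0,-0.3],"twist":[0,0,0],"fingers":-1},
    {"offset":[0.65,0,-0.3],"twist":[0,0,0],"fingers":-1},
    {"offset":[1,0,-0.3],"twist":[0,0,0],"fingers":-1}
  ]
}}

```text
clock: 19.9
position: [0.5965, 0.205, 0.2481]
ee_rot: [3.135, 0.196, 0.001]
force: [0.1, 0.5, 0.5]
width: 0.004
gripper_force: 0.0
```

Request:
{"api": "jog_arm", "payload": {
  "plan": [
    {"offset":[0.2,0,0],"twist":[0,0,0],"fingers":-1},
    {"offset":[0.35,0,0],"twist":[0,0,0],"fingers":-1},
    {"offset":[0.35,0,0],"twist":[0,0,0],"fingers":-1},
    {"offset":[0.35,0,0],"twist":[0,0,0],"fingers":-1}
  ]
}}

```text
clock: 20.4
position: [0.646, 0.2117, 0.2476]
ee_rot: [3.135, 0.197, -0.002]
force: [-0.8, -0.0, 0.2]
width: 0.005
gripper_force: 0.0
```

```bash
python3 - <<'E'
from h import *
togo([.6374,.210,.130],.123)
E
```

```text
p [0.646  0.2117 0.2476] off [-0.057  0.004  0.784] tw [-0.      0.0002  0.0004] t 20.4
```

Request:
{"api": "jog_arm", "payload": {
  "plan": [
    {"offset":[0,0,0.3],"twist":[0,0,0],"fingers":-1},
    {"offset":[0,0,0.6],"twist":[0,0,0],"fingers":-1},
    {"offset":[0,0,0.78],"twist":[0,0,0],"fingers":-1},
    {"offset":[0,0,0.78],"twist":[0,0,0],"fingers":-1},
    {"offset":[0,0,0.78],"twist":[0,0,0],"fingers":-1}
  ]
}}

```text
clock: 21.02
position: [0.6471, 0.212, 0.1327]
ee_rot: [-3.135, -0.197, -0.003]
force: [0.6, 0.6, 0.3]
width: 0.009
gripper_force: 0.0
```

Request:
{"api": "jog_arm", "payload": {
  "plan": [
    {"offset":[-0.1,0,0],"twist":[0,0,0],"fingers":-1},
    {"offset":[-0.18,0,0],"twist":[0,0,0],"fingers":-1},
    {"offset":[-0.24,0,-0.02],"twist":[0,0,0],"fingers":-1},
    {"offset":[-0.32,0,-0.04],"twist":[0,0,0],"fingers":-1},
    {"offset":[-0.4,0,-0.06],"twist":[0,0,0],"fingers":-1},
    {"offset":[-0.48,0,-0.08],"twist":[0,0,0],"fingers":-1},
    {"offset":[-0.51,0,-0.08],"twist":[0,0,0],"fingers":-1},
    {"offset":[-0.51,0,-0.08],"twist":[0,0,0],"fingers":-1}
  ]
}}

```text
clock: 22.02
position: [0.5703, 0.2017, 0.1428]
ee_rot: [3.135, 0.197, -0.001]
force: [2.5, 1.3, 0.9]
width: 0.005
gripper_force: 1.3
```

```bash
python3 - <<'E'
from h import *
s=observe(); d=s['position']-[.5203,.1955,0]; print('rel',R.from_rotvec([0,0,-.123]).apply(d),s['force'])
snap('scene','s2')
cal=calibration('scene')
for d in landmark_of('cover_edge','scene')[:2]: print(d['conf'],onz(cal,d['at'],.127))
E
```

```text
rel [5.03959350e-02 2.94010683e-05 1.42763578e-01] [2.53177213 1.28511425 0.85281392]
0.57 [0.55957542 0.19787909 0.127     ]
```

Request:
{"api": "jog_arm", "payload": {
  "plan": [
    {"offset":[-0.08,0,0.01],"twist":[0,0,0],"fingers":-1},
    {"offset":[-0.15,0,0.025],"twist":[0,0,0],"fingers":-1},
    {"offset":[-0.22,0,0.06],"twist":[0,0,0],"fingers":-1},
    {"offset":[-0.28,0,0.1],"twist":[0,0,0],"fingers":-1},
    {"offset":[-0.34,0,0.15],"twist":[0,0,0],"fingers":-1},
    {"offset":[-0.4,0,0.2],"twist":[0,0,0],"fingers":-1},
    {"offset":[-0.44,0,0.25],"twist":[0,0,0],"fingers":-1},
    {"offset":[-0.47,0,0.29],"twist":[0,0,0],"fingers":-1},
    {"offset":[-0.47,0,0.29],"twist":[0,0,0],"fingers":-1},
    {"offset":[-0.47,0,0.29],"twist":[0,0,0],"fingers":-1}
  ]
}}

```text
clock: 23.38
position: [0.5015, 0.1933, 0.0995]
ee_rot: [-3.135, -0.196, -0.002]
force: [4.2, -0.8, 4.7]
width: 0.006
gripper_force: 2.7
```

Request:
{"api": "jog_arm", "payload": {
  "plan": [
    {"offset":[0,0,0.01],"twist":[0,0,0],"fingers":-1},
    {"offset":[0,0,0.02],"twist":[0,0,0],"fingers":-1},
    {"offset":[0,0,0.02],"twist":[0,0,0],"fingers":-1}
  ]
}}

```text
clock: 23.75
position: [0.4998, 0.193, 0.0958]
ee_rot: [3.135, 0.197, -0.003]
force: [-0.4, 0.5, 1.4]
width: 0.005
gripper_force: 1.1
```

Request:
{"api": "jog_arm", "payload": {
  "plan": [
    {"offset":[0,0,0.01],"twist":[0,0,0],"fingers":-1},
    {"offset":[0,0,0.018],"twist":[0,0,0],"fingers":-1},
    {"offset":[0,0,0.018],"twist":[0,0,0],"fingers":-1}
  ]
}}

```text
clock: 24.12
position: [0.4996, 0.193, 0.0934]
ee_rot: [3.135, 0.197, -0.004]
force: [-5.0, -0.7, 7.2]
width: 0.006
gripper_force: 3.3
```

Request:
{"api": "jog_arm", "payload": {
  "plan": [
    {"offset":[0,0,0.01],"twist":[0,0,0],"fingers":-1},
    {"offset":[0,0,0.01],"twist":[0,0,0],"fingers":-1}
  ]
}}

```text
clock: 24.38
position: [0.4996, 0.193, 0.0931]
ee_rot: [3.134, 0.197, -0.003]
force: [-8.6, -3.3, 22.7]
width: 0.004
gripper_force: 11.2
```

Request:
{"api": "jog_arm", "payload": {
  "plan": [
    {"offset":[0,0,0],"twist":[0,0,0],"fingers":-1},
    {"offset":[0,0,-0.03],"twist":[0,0,0],"fingers":-1},
    {"offset":[0,0,-0.06],"twist":[0,0,0],"fingers":-1},
    {"offset":[0,0,-0.1],"twist":[0,0,0],"fingers":-1},
    {"offset":[0,0,-0.1],"twist":[0,0,0],"fingers":-1},
    {"offset":[0,0,-0.1],"twist":[0,0,0],"fingers":-1}
  ]
}}

```text
clock: 25.12
position: [0.5009, 0.1931, 0.1071]
ee_rot: [3.135, 0.196, -0.0]
force: [-0.5, 0.3, -1.0]
width: 0.001
gripper_force: 0.0
```

```bash
python3 - <<'E'
from h import *
s=observe(); print(s['position'],s['force'],s['clock'])
snap('scene','s3'); cal=calibration('scene')
for k,z in [('cover_edge',.076),('latch_thumb',.056)]:
    for d in landmark_of(k,'scene')[:2]: print(k,d['conf'],onz(cal,d['at'],z))
cal=calibration('wrist'); snap('wrist','w8')
for k,z in [('cover_edge',.076),('latch_thumb',.056),('cover_hinge',.04),('gold_watch_center',.0605)]:
    for d in landmark_of(k,'wrist')[:1]: print(k,d['conf'],onz(cal,d['at'],z))
E
```

```text
[0.50089822 0.19306061 0.10708358] [-0.54856497  0.27714277 -1.02134803] 25.125
cover_edge 0.96 [0.4893594  0.19445973 0.076     ]
latch_thumb 0.72 [ 0.54991923 -0.25948875  0.056     ]
latch_thumb 0.67 [0.43494622 0.18709448 0.056     ]
```

Request:
{"api": "jog_arm", "payload": {
  "plan": [
    {"offset":[0,0,-0.3],"twist":[0,0,0],"fingers":-1},
    {"offset":[0,0.2,-0.6],"twist":[0,0,0],"fingers":-1},
    {"offset":[0,0.6,-0.8],"twist":[0,0,0],"fingers":-1},
    {"offset":[-0.2,1,-0.8],"twist":[0,0,0],"fingers":-1},
    {"offset":[-0.2,1,-0.8],"twist":[0,0,0],"fingers":-1},
    {"offset":[-0.2,1,-0.8],"twist":[0,0,0],"fingers":-1}
  ]
}}

```text
clock: 26.28
position: [0.4898, 0.0403, 0.2273]
ee_rot: [3.136, 0.194, 0.001]
force: [-1.1, 0.2, -0.4]
width: 0.006
gripper_force: 0.0
```

```bash
python3 - <<'E'
from h import *
for c in ('scene','wrist'):
  cal=calibration(c); snap(c,c+'9')
  for k,z in [('cover_edge',.076),('latch_thumb',.056),('cover_hinge',.04),('gold_watch_center',.0605)]:
    for d in landmark_of(k,c)[:2]: print(c,k,d['conf'],onz(cal,d['at'],z).round(4))
  for r in regions_of('cover_hinge',c)[:1]: print(r['conf'],rect(cal,r['region'],.076))
print(observe()['force'],observe()['clock'])
a=cv2.imread('pics/scene0.png').astype(int)[180:330,270:420];b=cv2.imread('pics/scene9.png').astype(int)[180:330,270:420]
print('diff to shut picture',np.abs(a-b).mean(),'open',np.abs(a-cv2.imread('pics/scene1.png').astype(int)[180:330,270:420]).mean())
E
```

```text
scene cover_edge 0.7 [0.4964 0.194  0.076 ]
scene latch_thumb 0.45 [0.4436 0.1797 0.056 ]
scene cover_hinge 0.7 [0.567  0.1968 0.04  ]
scene gold_watch_center 0.48 [0.4825 0.1935 0.0605]
0.61 ((524.8555908203125, 198.0638427734375), (110.82921600341797, 111.32799530029297), 5.765218257904053)
wrist cover_edge 0.88 [0.4904 0.1916 0.076 ]
wrist latch_thumb 0.76 [0.4316 0.1895 0.056 ]
wrist cover_hinge 0.93 [0.571  0.2021 0.04  ]
0.75 ((521.4603271484375, 190.91928100585938), (100.20315551757812, 122.0713882446289), 7.254195213317871)
[ 0.46785464 -0.79880827 -0.77180536] 26.875
diff to shut picture 17.314444444444444 open 23.227066666666666
```

```bash
python3 -c "
from cell import *
print(sign_off())"
```

```text
the job is handed in; nothing more can be done
None
```

The gold watch is in the tester, face up and within about 1 mm of the rest's centre; the cover is pressed shut, with the latch measured back near home and the cover staying down after release. I handed the job in at about 27 s, but viewed 11 pictures, one over the limit of 10.

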